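Set and lock the filter slide

ROBOT

A 7-joint arm with a two-finger parallel gripper is mounted at the origin on the work surface. World frame = base frame: x ahead of the robot, y to its left, z up, the work surface at z = 0. Lengths are in m, angles in rad, forces in N, time in s.
With the tool pointing down it reaches from about 0.4 to 0.85 m from the base axis. Payload 10.4 kg.
Tool frame: the origin (TCP) lies at the very end of the fingers, on their centre line; the grasp point (between the pads) lies 19 mm behind it; x points along the fingers, y is the direction in which the jaws open and shut, and the axes are right-handed (so a half turn about x gives the same grasp; the last joint's range is limited). The gripper opens to 85 mm and grips with 20 to 120 N. Pads are 22 mm wide; open, the fingers measure 114 mm over their backs; the gripper's body (76 mm by 85 mm) begins 54 mm behind the grasp point. The pads swing forward as they close: fully open they stand 13 mm farther back than shut.
Start: joints at [1.279, 0.332, -0.065, 1.46, 0.022, 1.35, -0.088], TCP at [0.166, -0.603, 0.231] pointing down, gripper open.
Joint ranges: [-2.6, 2.6], [-0.5, 2.12], [-1.47, 1.34], [0.16, 2.42], [-1.27, 4.41], [0.06, 2.06], [-2.6, 2.6]. Speed limits (rad/s): [2.22, 2.22, 2.79, 2.79, 3.14, 3.14, 3.14].

INTERFACE

Orientations are given as a unit quaternion [x, y, z, w].
In Python, from workcell import monitor, camera, ticket, regions_of gives the robot as it stands.
- The arm moves only by the tool step_arm, never from a script. Its argument "increments" is a list of rows, each a list of 5 numbers: the finger opening in m, from 0 to 0.0854, then the shift along the world's x, y, z in m, then the turn about the world's z in rad. A call has 1 to 12 rows; each row shifts and turns the commanded pose from where the row before left it; what a row does not reach is not made up. A row lasts 1/12 s, in which the tool goes at most 41.7 mm and 7.16 degrees, less where a joint would pass 70% of its speed; a pose out of reach is approached as far as the arm can. A call with a gripper value outside its range is refused whole. The fingers move at their own pace and stop on an object; "force" is the grip in N (left out, the last holds). Time passes only in rows, so rows that do not move let the fingers close. It gives the time, the measured TCP pose, the force and the opening at its end, in the units of the state.
- monitor.get_obs(): the state, without advancing time (a new reading comes with each control period).
- camera(name): name is "scene" or "top"; returns a dict with "color" (480x640x3 uint8, red, green, blue), "range_z" (480x640 float32, m along the optical axis (not along the pixel's ray), 0 where there is no reading), "fx", "fy", "cx", "cy" (pixels), "cam_to_world" (4x4, takes a point from camera to world coordinates). Camera axes: x right, y up, looking along -z (the intrinsics and any distortion apply to the point x, -y, -z); pixel columns grow to the right and rows downward; lengths in m; the calibration is good to about 2 mm. A picture is of the moment at which its call begins.
- ticket.hand_in(): hands the job in, once; it reports no verdict.
Trained networks look in a picture, given as the dict that the camera call returned (one of the last four; its "shot" number tells which), for a name from the list of things; names that differ only in an ending like _2 or _b are one class to them, and where a whole thing is asked for, a point or a joint stands for the part that bears it (a point fixed in the world has none). Each returns a list of dicts, best first, with "p" (0 to 1); they miss things now and then, are a little off and sometimes report something else, mostly with a low value. They report only what shows in the picture. A call takes as long as a camera call.
- regions_of(picture, query): "region" (480x640 bool, what is visible of it) and "centre" ([row, column] in pixels, amid what is visible of it).
The state is a dict: "clock": time; "joint_pos": joint angles; "joint_velocities": joint speeds; "tau": joint torques, N m; "position": TCP position; "ee_rot": TCP orientation; "ft_force": force on the tool from outside, world axes, zero at the start; "torque": the same for the moment, N m; "grip_width": opening from 0.0 (shut) to 1.0 (fully open).
Only numpy, scipy, OpenCV 4.12 (cv2) and the standard library are available. Lean on these libraries where they do the work, as an engineer would, in place of code of your own. Each camera call takes 0.05 s, during which the arm holds its last target. There are 200 camera calls.

TASK

Move the microscope's filter slide from its parked end all the way to the lens tube and lock it there with the push-push lock button, so that it stays home by itself once you let go. Nobody knows whether the lock is on or off now, and the button looks the same either way, so check it by feel; press the button no harder than it needs, do not shove the unit about, and leave the other things on the bench alone.

Things in the scene. Friction and masses are not known exactly. Their poses are not given: they have to be found in the camera images.
- unit: filter-slide unit: cream box on rubber feet, 270 x 80 mm, standing loose on the bench, 3 kg: a sideways push of about 15 to 20 N begins to shove it. Origin on the bench under the button's axis; z up; x along the slide, from the parked end (box reaches x = -155 mm) towards the lens tube (box reaches x = 115 mm).
- lens_tube (a point): centre of the top of the round lens tube (48 mm across, top 75 mm high, at x = 75 mm of the unit): the end to which the slide goes
- tower_top (a point): centre of the top of the grey round lock tower (48 mm across, 76 mm high). Inside: a push-push plunger with a bolt and a claw. Each click turns off into on, on into off. On holds the slide, parked or at home. With the slide between those places (0.003 to 0.044) the bolt lands on it: the press ends solid after 2 to 4 mm and nothing changes.
- cap: black round push button over the tower, 32 mm across; origin: centre of its top, 98 mm up at rest. A loose cover on a 1 N spring: it always rises again. The plunger below is felt as a step to 5 N or more after 1.5 mm of travel if off, 8 mm if on. A click is a press 14 to 18 mm down, taking 7 to 16 N (rubber stop from 15.5, 3 N/mm), then letting up; less does nothing. Over 25 N is rough.
- fin (a point): centre of the black upright grip fin on the slide: 12 mm thick (along the unit's y), 30 mm long (along x), 40 mm tall, top 72 mm and foot 32 mm above the bench (rails beside it 35 mm). It moves with the slide: at x = -130 mm of the unit when parked, about -82 mm at home. Push its end on the side away from the lens tube, or take it from above.
- slide (a joint): slide position along the unit's +x, m: 0 parked, end stop 0.057. Free it needs 1 to 3 N; from 0.046 on a spring bumper (about 3 N) pushes it back, so pushed home and let go unlocked it rests at 0.0455 to 0.0465. From there the claw draws it home as the button is clicked on, and it stays at about 0.048. Locked while parked it has 1 to 2 mm of play and moves no farther.
- objective_a: bystander: short steel objective lens, 31 mm across, 48 mm tall, standing; origin under its foot
- objective_b: bystander: long steel objective lens, 31 mm across, 60 mm tall, standing; origin under its foot
- petri_dish: bystander: pale round dish with cover, 90 mm across, 16 mm tall; origin under its centre
- oil_bottle: bystander: small amber bottle with black cap, 28 mm across, 62 mm tall; origin under its foot
- well_plate: bystander: pale six-well plate, 128 x 86 x 18 mm; origin under its centre
- media_bottle: bystander: clear bottle with cap, 64 mm across, 130 mm tall; origin under its foot
- tip_box: bystander: grey box with pale cover, 120 x 82 x 65 mm; origin under its centre

How it is judged:
On the way:
1. the slide has been moved out of its parked place, most of the way to the lens tube (value of joint slide above 0.04 m), for 0.1 s.
At the end, for the whole second after the job is handed in: the slide, let go, stays at home against the spring bumper (slide position over 47 mm), at rest: which it does only when the lock is on (value of joint slide above 0.047 m and velocity of joint slide between -0.01 and 0.01 m/s); the robot touches nothing.
It fails at once if the unit was shoved more than 12 mm along the bench (distance of unit from where it was at the start of the episode above 0.012 m).
It fails at once if the button was pressed with more than 40 N (contact force between any of the fingers, the arm and cap above 40 N).
It fails at once if a bystander was moved more than 20 mm (distance of any of objective_a, objective_b, petri_dish, oil_bottle, well_plate, media_bottle, tip_box from where it was at the start of the episode above 0.02 m).
It also fails if it takes over 59 s, if anything falls off the work surface, if the arm or the gripper's body presses on something with over 40 N, if the wrist force passes 120 N, or if a joint passes its speed limit or range.

## Working session

There is one attempt and no reset: what is moved stays moved. The work goes in short steps, Python scripts to look and compute and a tool call to move; the robot and the scene stay as the last step left them, time stands still between calls to the robot, and variables do not carry over. Pictures are saved under pics/ and viewed, about 8 in all and at most 12, crops included, and the job is handed in when it is done.

Besides the shell and the picture viewer there is one more tool, called after "Request:" as name(argument=value, ...) on one line, values as JSON. step_arm: Moves the arm, as the interface text tells. Its arguments: {"type":"object","properties":{"increments":{"type":"array"},"force":{"type":"number"}},"required":["increments"]}

```bash
mkdir -p pics; cat > h.py <<'E'
import numpy as np, cv2
from workcell import monitor, camera, ticket, regions_of
def world(p, m):
    r,c=np.nonzero(m & (p["range_z"]>0)); z=p["range_z"][r,c]
    P=np.c_[(c-p["cx"])/p["fx"]*z, -(r-p["cy"])/p["fy"]*z, -z, np.ones_like(z)]
    return (P@np.array(p["cam_to_world"]).T)[:,:3]
def find(p,q,k=1):
    for o in regions_of(p,q)[:k]:
        W=world(p,o["region"])
        if len(W): 
            zt=np.percentile(W[:,2],95); T=W[W[:,2]>zt-.006]
            (cx,cy),r=cv2.minEnclosingCircle(T[:,:2].astype(np.float32))
            print(q,round(o["p"],2),np.round(o["centre"]),len(W),"med",np.round(np.median(W,0),3),"ztop",round(zt,3),"top",np.round(np.median(T[:,:2],0),3),"circ",round(cx,3),round(cy,3),round(r,3))
        else: print(q,o["p"],o["centre"],"nodepth")
E
python3 - <<'E'
from h import *
s=monitor.get_obs(); print({k:np.round(v,3) for k,v in s.items()})
for n in ("scene","top"):
    p=camera(n); cv2.imwrite(f"pics/{n}0.png",p["color"][:,:,::-1]); print(n, np.round(p["cam_to_world"],2))
    for q in "unit lens_tube tower_top cap fin slide objective_a petri_dish oil_bottle well_plate media_bottle tip_box".split(): find(p,q,2 if q=="objective_a" else 1)
E
```

```text
{'clock': np.float64(0.0), 'joint_pos': array([ 1.279,  0.333, -0.065,  1.461,  0.022,  1.35 , -0.089]), 'joint_velocities': array([ 0.002, -0.001,  0.001,  0.   ,  0.   ,  0.   , -0.   ]), 'tau': array([ 0.0000e+00, -6.2546e+01,  4.9000e-02, -3.9161e+01,  1.6000e-02,
        1.0000e-02,  0.0000e+00]), 'position': array([ 0.166, -0.602,  0.23 ]), 'ee_rot': array([-0.701, -0.095,  0.701, -0.094]), 'ft_force': array([-0.014,  0.382,  0.813]), 'torque': array([ 0.083, -0.002, -0.016]), 'grip_width': np.float64(0.997)}
scene [[ 0.13 -0.79  0.59  1.3 ]
 [ 0.99  0.1  -0.08 -0.09]
 [ 0.01  0.6   0.8   1.03]
 [ 0.    0.    0.    1.  ]]
unit 0.58 [246. 342.] 3218 med [0.597 0.049 0.037] ztop 0.079 top [0.559 0.051] circ 0.586 0.054 0.12
lens_tube 0.78 [248. 339.] 3082 med [0.596 0.05  0.038] ztop 0.079 top [0.559 0.051] circ 0.587 0.052 0.119
tower_top 0.94 [247. 343.] 3111 med [0.596 0.049 0.037] ztop 0.079 top [0.559 0.051] circ 0.586 0.054 0.12
cap 0.69 [217. 345.] 137 med [0.565 0.052 0.098] ztop 0.101 top [0.562 0.053] circ 0.561 0.052 0.016
fin 0.66 [262. 346.] 887 med [0.656 0.053 0.03
[... 1738 characters left out ...]
 [ 0.516 -0.048] circ 0.514 -0.048 0.012
objective_a 0.54 [194. 271.] 132 med [0.74  0.124 0.054] ztop 0.062 top [0.743 0.127] circ 0.745 0.127 0.011
petri_dish 0.97 [267. 255.] 901 med [0.553 0.174 0.016] ztop 0.02 top [0.553 0.174] circ 0.553 0.174 0.045
oil_bottle 0.52 [257. 340.] 102 med [ 0.577 -0.045  0.041] ztop 0.063 top [ 0.579 -0.045] circ 0.579 -0.045 0.007
well_plate 0.9 [199. 241.] 1414 med [0.743 0.209 0.018] ztop 0.023 top [0.743 0.212] circ 0.745 0.212 0.071
media_bottle 0.91 [264. 156.] 696 med [0.552 0.414 0.088] ztop 0.131 top [0.555 0.427] circ 0.554 0.428 0.015
tip_box 0.81 [259. 509.] 1743 med [ 0.57  -0.485  0.064] ztop 0.069 top [ 0.571 -0.493] circ 0.571 -0.494 0.067
```

View pics/top0.png

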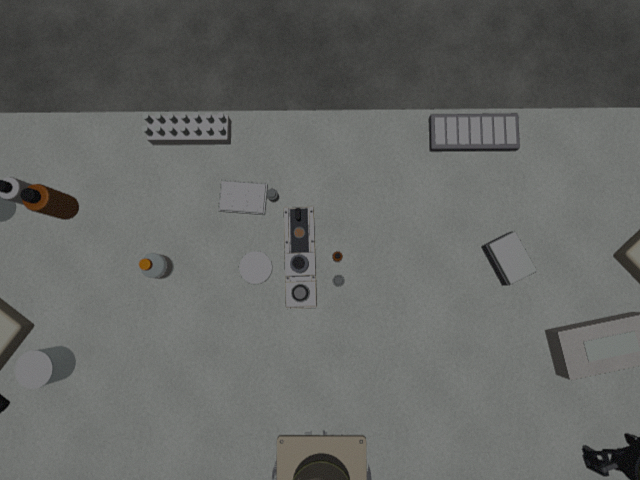

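View pics/scene0.png

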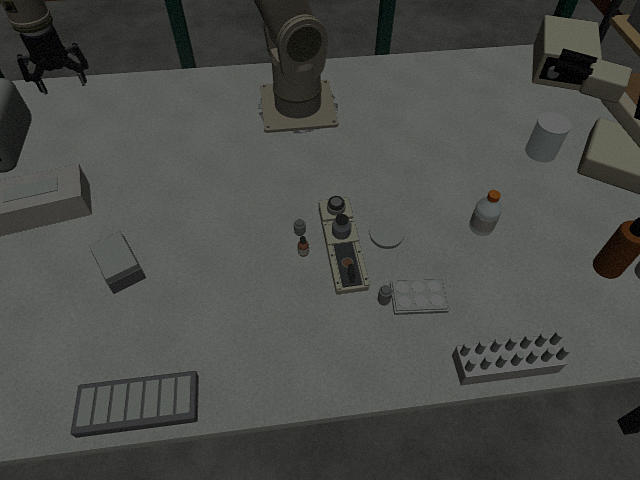

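The top view shows the unit lying along world x: cap at pixel (300, 293)/(300, 263), fin at (298, 215), lens tube towards the robot. The cap is at about (0.560, 0.053), the parked fin at (0.690, 0.057), and unit +x points along world -x. I'll go above the cap with the fingers shut.

Request:
step_arm(increments=[[0,0.02,0.033,0,-0.06],[0,0.02,0.033,0,-0.06],[0,0.02,0.033,0,-0.06],[0,0.02,0.033,0,-0.06],[0,0.02,0.033,0,0],[0,0.02,0.033,0,0],[0,0.02,0.033,0,0],[0,0.02,0.033,0,0],[0,0.02,0.033,0,0],[0,0.02,0.033,0,0],[0,0.02,0.033,0,0],[0,0.02,0.033,0,0]], force=30)

```text
clock: 2.3
position: [0.4067, -0.2048, 0.2317]
ee_rot: [0.707, 0.01, -0.707, 0.01]
ft_force: [1.1, -0.8, 0.3]
grip_width: -0.001
```

Request:
step_arm(increments=[[0,0.019,0.032,-0.012,0],[0,0.019,0.032,-0.012,0],[0,0.019,0.032,-0.012,0],[0,0.019,0.032,-0.012,0],[0,0.019,0.032,-0.012,0],[0,0.019,0.032,-0.012,0],[0,0.019,0.032,-0.012,0],[0,0.02,0.034,-0.012,0],[0,0,0,0,0],[0,0,0,0,0],[0,0,0,0,0]])

```text
clock: 3.22
position: [0.5589, 0.0511, 0.1352]
ee_rot: [-0.707, -0.01, 0.707, -0.01]
ft_force: [-0.0, -0.9, 0.1]
grip_width: -0.001
```

```bash
python3 - <<'E'
from h import *
s=monitor.get_obs(); print(np.round(s["position"],4),np.round(s["ft_force"],2))
p=camera("scene"); im=p["color"][170:310,260:440,::-1]
cv2.imwrite("pics/s1.png",cv2.resize(im,None,fx=4,fy=4)); find(p,"cap")
E
```

```text
[0.5589 0.0511 0.1352] [-0.03 -0.94  0.13]
cap 0.64 [220. 343.] 129 med [0.565 0.052 0.098] ztop 0.102 top [0.562 0.053] circ 0.56 0.052 0.016
```

View pics/s1.png

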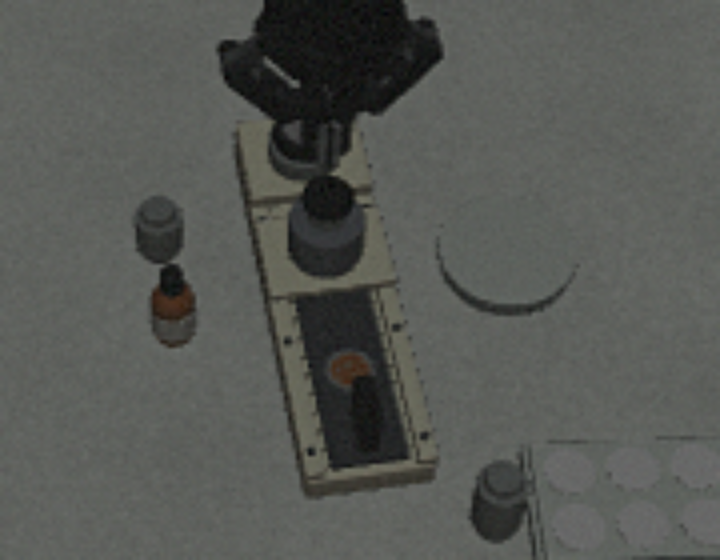

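The shut fingertips (crop 325, 165) hang over the cap (330, 195), and the slide is parked. Next I'll go down until I touch the cap.

Request:
step_arm(increments=[[0,0,0.001,-0.012,0],[0,0,0,-0.012,0],[0,0,0,-0.008,0],[0,0,0,0,0],[0,0,0,0,0],[0,0,0,0,0],[0,0,0,0,0]])

```text
clock: 3.9
position: [0.5593, 0.0525, 0.1038]
ee_rot: [0.707, 0.01, -0.707, 0.01]
ft_force: [1.0, 0.6, 0.1]
grip_width: 0.001
```

Request:
step_arm(increments=[[0,0,0,-0.002,0],[0,0,0,-0.002,0],[0,0,0,0,0],[0,0,0,0,0],[0,0,0,0,0]])

```text
clock: 4.32
position: [0.559, 0.0525, 0.0994]
ee_rot: [0.707, 0.01, -0.707, 0.01]
ft_force: [-0.7, 0.4, -0.3]
grip_width: -0.002
```

Request:
step_arm(increments=[[0,0,0,-0.001,0],[0,0,0,-0.001,0],[0,0,0,0,0],[0,0,0,0,0],[0,0,0,0,0]])

```text
clock: 4.73
position: [0.559, 0.0525, 0.0974]
ee_rot: [0.707, 0.01, -0.707, 0.01]
ft_force: [0.8, -0.1, 1.0]
grip_width: -0.001
```

Request:
step_arm(increments=[[0,0,0,-0.001,0],[0,0,0,-0.001,0],[0,0,0,0,0],[0,0,0,0,0],[0,0,0,0,0]])

```text
clock: 5.15
position: [0.5591, 0.0524, 0.0956]
ee_rot: [0.707, 0.01, -0.707, 0.01]
ft_force: [-1.5, 0.4, 4.6]
grip_width: 0.003
```

Request:
step_arm(increments=[[0,0,0,-0.001,0],[0,0,0,-0.001,0],[0,0,0,0,0],[0,0,0,0,0],[0,0,0,0,0]])

```text
clock: 5.57
position: [0.5591, 0.0525, 0.0935]
ee_rot: [0.707, 0.01, -0.707, 0.01]
ft_force: [-1.2, 0.2, 4.9]
grip_width: -0.001
```

At only about 2 mm of travel the force steps up to about 5 N, so the lock is OFF and the slide is free. I'll leave the button without clicking it and go round behind the fin to push it home.

Request:
step_arm(increments=[[0,0,0,0.015,0],[0,0,0,0.03,0],[0,0.02,0,0.01,0],[0,0.035,0.001,0,0],[0,0.035,0.001,0,0],[0,0.035,0.001,0,0],[0,0.035,0.001,0,0],[0,0.015,0.001,0,0],[0,0,0,0,0],[0,0,0,0,0]])

```text
clock: 6.4
position: [0.7339, 0.0579, 0.1469]
ee_rot: [-0.706, -0.01, 0.708, -0.01]
ft_force: [-0.4, 0.0, 0.2]
grip_width: -0.0
```

Request:
step_arm(increments=[[0,0,0,-0.03,0],[0,0,0,-0.03,0],[0,0,0,-0.02,0],[0,0,0,-0.012,0],[0,0,0,0,0],[0,0,0,0,0],[0,0,0,0,0]])

```text
clock: 6.98
position: [0.7348, 0.0576, 0.0584]
ee_rot: [0.708, 0.01, -0.706, 0.01]
ft_force: [0.5, -0.1, 0.3]
grip_width: 0.001
```

```bash
python3 - <<'E'
from h import *
s=monitor.get_obs(); print(np.round(s["position"],4),np.round(s["ft_force"],2))
p=camera("scene"); im=p["color"][170:310,260:440,::-1]
cv2.imwrite("pics/s2.png",cv2.resize(im,None,fx=4,fy=4)); find(p,"cap");find(p,"fin"); find(p,"objective_a",2)
E
```

```text
[0.7348 0.0576 0.0584] [ 0.52 -0.13  0.3 ]
cap 0.56 [217. 339.] 36 med [0.563 0.043 0.098] ztop 0.103 top [0.561 0.043] circ 0.561 0.046 0.013
objective_a 0.63 [227. 299.] 185 med [ 0.525 -0.048  0.038] ztop 0.051 top [ 0.52  -0.047] circ 0.518 -0.05 0.012
objective_a 0.57 [295. 382.] 202 med [0.754 0.123 0.051] ztop 0.062 top [0.747 0.126] circ 0.746 0.125 0.012
```

View pics/s2.png

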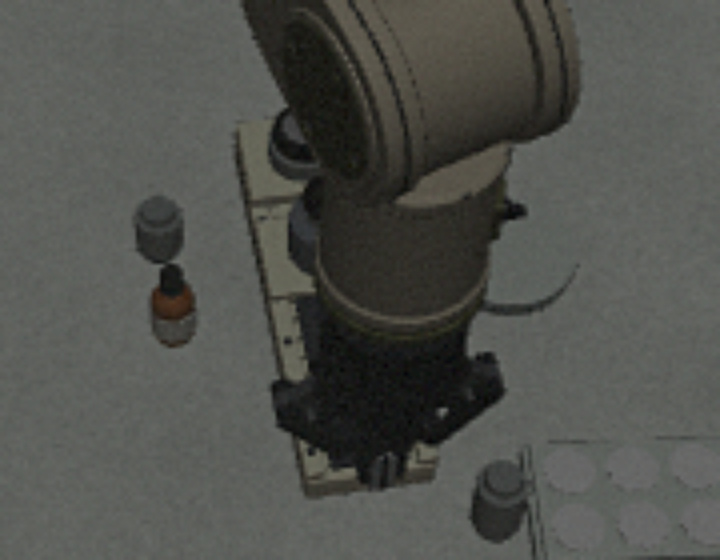

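The fingers (crop 382, 465) are behind the fin's outer end, and objective_b (500, 495) is clear. I'll lower a little and push slowly.

Request:
step_arm(increments=[[0,0,0,-0.006,0],[0,-0.005,0,0,0],[0,-0.005,0,0,0],[0,-0.004,0,0,0],[0,-0.004,0,0,0],[0,-0.004,0,0,0],[0,-0.004,0,0,0],[0,0,0,0,0],[0,0,0,0,0]])

```text
clock: 7.93
position: [0.7077, 0.0573, 0.0505]
ee_rot: [-0.707, -0.01, 0.707, -0.01]
ft_force: [-0.4, -0.1, 0.8]
grip_width: -0.001
```

Request:
step_arm(increments=[[0,-0.004,0,0,0],[0,-0.004,-0.001,0,0],[0,-0.004,0,0,0],[0,-0.004,0,0,0],[0,-0.004,0,0,0]])

```text
clock: 8.35
position: [0.6877, 0.0565, 0.0505]
ee_rot: [0.707, 0.01, -0.707, 0.01]
ft_force: [3.0, -0.1, 0.9]
grip_width: -0.003
```

Request:
step_arm(increments=[[0,-0.004,0,0,0],[0,-0.004,0,0,0],[0,-0.004,0,0,0],[0,-0.002,0,0,0],[0,0,0,0,0]])

```text
clock: 8.77
position: [0.6732, 0.0562, 0.0503]
ee_rot: [-0.707, -0.01, 0.707, -0.01]
ft_force: [1.4, -0.3, -0.1]
grip_width: -0.002
```

Request:
step_arm(increments=[[0,-0.002,0,0,0],[0,-0.002,0,0,0],[0,0,0,0,0],[0,0,0,0,0]])

```text
clock: 9.1
position: [0.6696, 0.0564, 0.0501]
ee_rot: [-0.707, -0.01, 0.707, -0.01]
ft_force: [0.0, -0.8, -0.3]
grip_width: -0.0
```

Request:
step_arm(increments=[[0,-0.002,0,0,0],[0,0,0,0,0],[0,0,0,0,0]])

```text
clock: 9.35
position: [0.6681, 0.0565, 0.0502]
ee_rot: [0.707, 0.01, -0.707, 0.01]
ft_force: [2.7, 0.2, -1.4]
grip_width: -0.002
```

Request:
step_arm(increments=[[0,-0.002,0,0,0],[0,0,0,0,0],[0,0,0,0,0],[0,0,0,0,0]])

```text
clock: 9.68
position: [0.666, 0.0564, 0.0503]
ee_rot: [0.707, 0.01, -0.707, 0.01]
ft_force: [3.7, 0.2, -2.9]
grip_width: -0.001
```

Request:
step_arm(increments=[[0,-0.002,0,0,0],[0,0,0,0,0],[0,0,0,0,0],[0,0,0,0,0]])

```text
clock: 10.02
position: [0.664, 0.0563, 0.0503]
ee_rot: [-0.707, -0.01, 0.707, -0.01]
ft_force: [3.2, -0.4, -3.0]
grip_width: 0.002
```

Request:
step_arm(increments=[[0,-0.002,0,0,0],[0,0,0,0,0],[0,0,0,0,0],[0,0,0,0,0]])

```text
clock: 10.35
position: [0.662, 0.0563, 0.0503]
ee_rot: [-0.707, -0.01, 0.707, -0.01]
ft_force: [3.7, -1.0, -2.5]
grip_width: 0.001
```

A steady 3–4 N at rest means I'm on the bumper. I'll back off, rise, and look.

Request:
step_arm(increments=[[0,0.003,0,0,0],[0,0.005,0,0,0],[0,0.01,0,0,0],[0,0.015,0,0,0],[0,0,0,0.035,0],[0,0,0,0.035,0],[0,-0.005,-0.035,0.03,0],[0,-0.005,-0.04,0,0],[0,-0.005,-0.04,0,0],[0,-0.005,-0.035,0,0],[0,0,0,0,0]])

```text
clock: 11.27
position: [0.6745, -0.1009, 0.147]
ee_rot: [-0.707, -0.004, 0.708, -0.008]
ft_force: [0.3, -1.5, -0.7]
grip_width: -0.002
```

```bash
python3 - <<'E'
from h import *
s=monitor.get_obs(); print(np.round(s["position"],4),np.round(s["ft_force"],2))
for n in ("scene","top"):
    p=camera(n); find(p,"cap");find(p,"fin"); find(p,"unit")
    if n=="scene": cv2.imwrite("pics/s3.png",cv2.resize(p["color"][170:310,260:440,::-1],None,fx=4,fy=4))
E
```

```text
[ 0.6745 -0.1009  0.147 ] [ 0.33 -1.47 -0.65]
cap 0.45 [218. 344.] 96 med [0.564 0.052 0.099] ztop 0.101 top [0.563 0.052] circ 0.562 0.051 0.015
fin 0.92 [253. 346.] 553 med [0.635 0.051 0.034] ztop 0.073 top [0.645 0.055] circ 0.644 0.052 0.017
unit 0.56 [246. 341.] 3174 med [0.595 0.049 0.037] ztop 0.079 top [0.558 0.051] circ 0.561 0.052 0.097
cap 0.73 [257. 508.] 1731 med [ 0.57  -0.486  0.064] ztop 0.069 top [ 0.571 -0.494] circ 0.572 -0.494 0.066
fin 0.66 [239. 300.] 605 med [0.618 0.055 0.032] ztop 0.071 top [0.642 0.055] circ 0.643 0.055 0.015
unit 0.59 [261. 300.] 3047 med [0.572 0.052 0.039] ztop 0.079 top [0.547 0.052] circ 0.559 0.053 0.096
```

View pics/s3.png

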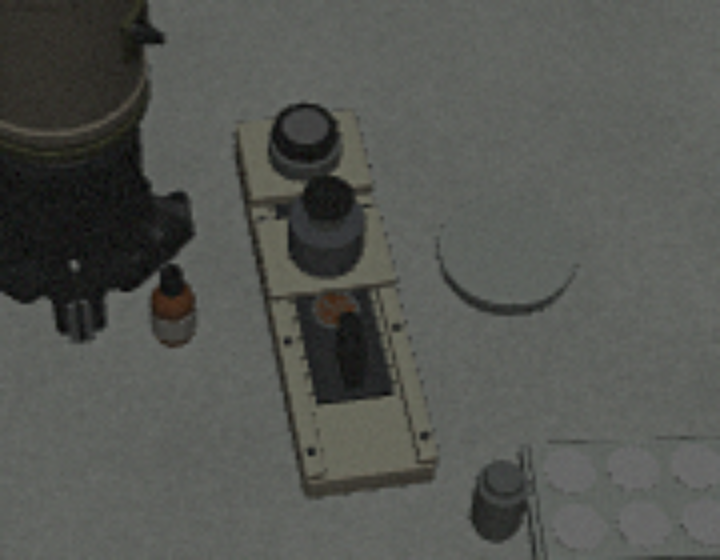

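The slide rests about 46 mm along (fin at crop 350, 350; x 0.690 → 0.644) and the unit has not moved. Back to the cap for one click.

Request:
step_arm(increments=[[0,-0.02,0.026,0,0],[0,-0.02,0.026,0,0],[0,-0.02,0.026,0,0],[0,-0.02,0.026,0,0],[0,-0.02,0.026,0,0],[0,-0.015,0.022,0,0],[0,0,0,0,0],[0,0,0,-0.02,0],[0,0,0,-0.018,0],[0,0,0,0,0],[0,0,0,0,0]])

```text
clock: 12.58
position: [0.5601, 0.0624, 0.109]
ee_rot: [-0.706, -0.011, 0.708, -0.01]
ft_force: [-0.3, 0.2, -0.1]
grip_width: -0.003
```

Request:
step_arm(increments=[[0,0,-0.01,0,0],[0,0,0,0,0],[0,0,0,-0.006,0],[0,0,0,-0.004,0],[0,0,0,-0.003,0],[0,0,0,0,0],[0,0,0,0,0]])

```text
clock: 13.17
position: [0.5606, 0.0519, 0.0965]
ee_rot: [-0.707, -0.01, 0.707, -0.01]
ft_force: [-1.6, -2.0, 4.8]
grip_width: -0.001
```

Request:
step_arm(increments=[[0,0,0,-0.002,0],[0,0,0,-0.002,0],[0,0,0,-0.002,0],[0,0,0,0,0],[0,0,0,0,0]])

```text
clock: 13.58
position: [0.5606, 0.0519, 0.0909]
ee_rot: [0.707, 0.01, -0.707, 0.01]
ft_force: [-3.1, -1.1, 8.1]
grip_width: 0.001
```

Request:
step_arm(increments=[[0,0,0,-0.002,0],[0,0,0,-0.002,0],[0,0,0,0,0],[0,0,0,0,0]])

```text
clock: 13.92
position: [0.5606, 0.0519, 0.087]
ee_rot: [0.707, 0.01, -0.707, 0.01]
ft_force: [-4.5, -2.3, 9.4]
grip_width: 0.001
```

Depth is about 11 mm at 9.4 N. Going on to about 16 mm.

Request:
step_arm(increments=[[0,0,0,-0.002,0],[0,0,0,-0.002,0],[0,0,0,0,0],[0,0,0,0,0]])

```text
clock: 14.25
position: [0.5606, 0.0519, 0.0832]
ee_rot: [0.707, 0.01, -0.707, 0.01]
ft_force: [-4.5, -1.4, 10.1]
grip_width: -0.001
```

Request:
step_arm(increments=[[0,0,0,-0.001,0],[0,0,0,0,0],[0,0,0,0,0]])

```text
clock: 14.5
position: [0.5606, 0.0519, 0.0824]
ee_rot: [0.707, 0.01, -0.707, 0.01]
ft_force: [-5.5, -2.7, 12.8]
grip_width: 0.001
```

Force has risen at about 3 N/mm, so the rubber stop is reached (≥15.5 mm). I'll let the button up, then check by feel at about 5 mm.

Request:
step_arm(increments=[[0,0,0,0.005,0],[0,0,0,0.01,0],[0,0,0,0.01,0],[0,0,0,0,0],[0,0,0,0,0],[0,0,0,0,0]])

```text
clock: 15.0
position: [0.5603, 0.0519, 0.1061]
ee_rot: [-0.707, -0.01, 0.707, -0.01]
ft_force: [-0.5, -0.3, -0.7]
grip_width: 0.002
```

Request:
step_arm(increments=[[0,0,0,-0.008,0],[0,0,0,-0.003,0],[0,0,0,-0.001,0],[0,0,0,-0.001,0],[0,0,0,-0.001,0],[0,0,0,0,0],[0,0,0,0,0],[0,0,0,0,0]])

```text
clock: 15.67
position: [0.5605, 0.052, 0.0924]
ee_rot: [0.707, 0.01, -0.707, 0.01]
ft_force: [-1.7, -0.9, 0.9]
grip_width: 0.001
```

At 5.6 mm depth I feel only 0.9 N (before the click it was 5–8 N), so the lock is ON. I'll withdraw and look.

Request:
step_arm(increments=[[0,0,0,0.02,0],[0,0,0,0.035,0],[0,0,0,0.035,0],[0,0,-0.04,0.03,0],[0,0,-0.04,0,0],[0,0,-0.04,0,0],[0,0,-0.04,0,0],[0,0,-0.04,0,0],[0,0,0,0,0],[0,0,0,0,0]])

```text
clock: 16.5
position: [0.5601, -0.1444, 0.207]
ee_rot: [-0.707, -0.008, 0.707, -0.009]
ft_force: [0.3, 1.2, 0.2]
grip_width: 0.001
```

```bash
python3 - <<'E'
from h import *
s=monitor.get_obs(); print(s["clock"],np.round(s["position"],4),np.round(s["ft_force"],2))
for n in ("scene","top"):
    p=camera(n)
    for q in "cap fin unit objective_a oil_bottle petri_dish well_plate".split(): find(p,q,2 if q=="objective_a" else 1)
    if n=="scene": cv2.imwrite("pics/s4.png",cv2.resize(p["color"][170:310,260:440,::-1],None,fx=4,fy=4))
E
```

```text
16.5 [ 0.5601 -0.1444  0.207 ] [0.25 1.16 0.21]
cap 0.71 [218. 343.] 116 med [0.565 0.052 0.098] ztop 0.102 top [0.563 0.052] circ 0.561 0.053 0.017
fin 0.63 [255. 347.] 478 med [0.636 0.051 0.034] ztop 0.073 top [0.643 0.055] circ 0.641 0.056 0.017
unit 0.73 [248. 344.] 3103 med [0.595 0.049 0.038] ztop 0.079 top [0.558 0.052] circ 0.561 0.056 0.097
objective_a 0.79 [295. 383.] 217 med [0.754 0.124 0.051] ztop 0.062 top [0.748 0.127] circ 0.746 0.127 0.012
objective_a 0.75 [230. 300.] 164 med [ 0.525 -0.049  0.039] ztop 0.05 top [ 0.519 -0.049] circ 0.518 -0.049 0.011
oil_bottle 0.61 [246. 301.] 184 med [ 0.588 -0.047  0.039] ztop 0.064 top [ 0.582 -0.047] circ 0.58 -0.046 0.008
petri_dish 0.58 [233. 391.] 794 med [0.559 0.173 0.017] ztop 0.02 top [0.556 0.174] circ 0.554 0.173 0.046
well_plate 0.93 [297. 419.] 1838 med [0.752 0.207 0.019] ztop 0.022 top [0.748 0.21 ] circ 0.746 0.209 0.072
cap 0.55 [263. 300.] 101 med [0.558 0.053 0.097] ztop 0.102 top [0.558 0.051] circ 0.558 0.052 0.014
fin 0.88 [240. 302.] 557 med [0.618 0.053 0.032] ztop 0.071 top [0.64  0.055] circ 0.641 0.055 0.015
unit 0.85 [257. 300.] 3082 med [0.572 0.052 0.039] ztop 0.079 top [0.546 0.052] circ 0.558 0.051 0.093
objective_a 0.56 [195. 271.] 111 med [0.74  0.125 0.055] ztop 0.063 top [0.745 0.128] circ 0.743 0.127 0.011
objective_a 0.47 [281. 337.] 107 med [ 0.516 -0.048  0.044] ztop 0.051 top [ 0.515 -0.048] circ 0.515 -0.048 0.011
petri_dish 0.61 [271. 256.] 865 med [0.553 0.174 0.016] ztop 0.02 top [0.553 0.174] circ 0.552 0.173 0.045
```

View pics/s4.png

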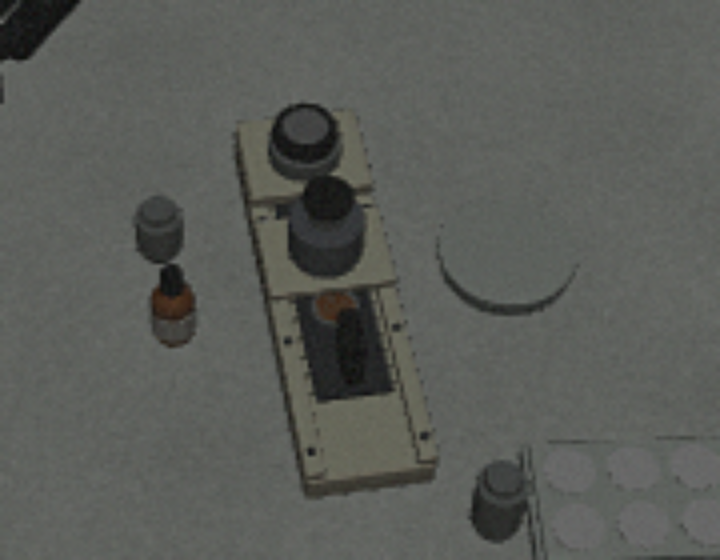

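The fin has been drawn about 2 mm farther (0.643 → 0.641; the slide's edge moved from crop row 403 to 398). The bystanders and unit are unmoved, and the gripper is clear. Handing in.

```bash
python3 -c "
from workcell import ticket; print(ticket.hand_in())"
```

```text
the job is handed in; nothing more can be done
None
```

The filter slide is at the lens-tube end with the lock on, and I handed the job in at about 16.5 s. The hand-in reports no verdict.

- **Lock check before moving:** a light press on the button met a step to about 5 N at 2.4 mm of travel. That meant the lock was off, so I left it unclicked.
- **Moving the slide:** I pushed the fin's outer end with shut fingers until the spring bumper gave a steady 3–4 N. After I backed away it rested about 46 mm along.
- **Locking it:** I pressed the button once to the rubber stop, about 16 mm down, with at most 12.8 N read at the end of the press steps.

**Last checks:**
- **By feel:** a press to about 5.6 mm met only 0.9 N, against 5–8 N before the click, so the lock is on.
- **By camera:** the fin was drawn about 2 mm farther, to roughly 48–49 mm. The cameras are only good to about 2 mm, so the press is the firmer evidence.
- **Surroundings:** the unit, both objectives, the petri dish, the well plate and the oil bottle showed no movement beyond measuring noise. For the well plate and oil bottle that is from the scene view only, as the top view's last look missed them. I did not measure the media bottle and tip box again, but the arm did not go near the media bottle and passed well above the tip box.
- **Disagreement:** one top-view detection labelled the tip box as the cap. I ignored it as clearly wrong.

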